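# Hold a fused-glass strip flush on a tilted strain-viewer screen

## Task

Check the amber test strip for stress: lift it out of the wooden rack, lower its bottom edge into the slot along the foot of the viewer's lit screen, then tip it back by feel until it lies flush against the sloping screen, straight up and wholly on it. Keep it there: finish still gripping the strip and pressing it lightly against the screen. Treat the glass gently, do not push the screen out of its set tilt, and leave the other things where they are.

Things in the scene. Friction and masses are not known exactly. Their poses are not given: they have to be found in the camera images.
- strip_amber: the amber-orange glass strip with brown bands, to be taken: flat bar 50 wide, 8 thick, 150 mm tall, about 0.15 kg (varies by a third), standing upright in any one of the rack's slots. Origin: centre of its bottom edge; x along its width, y through its thickness, z up. Faces alike. Pinch it across its thickness, tool centre about 128 mm above the bottom edge, so the fingers later clear the screen
- strip_green: a green strip of the same size and axes in another slot of the rack; leave it there
- strip_blue: a blue strip of the same size and axes in another slot of the rack; leave it there
- rack: pale wooden slotted block, fixed, 85 (x) by 170 (y) by 45 mm high, origin under its centre. Three slots 54 by 11 mm wide, 33 mm deep (floors 12 mm above the bench), at y = -50, 0 and +50 mm; strips stand in them with axes parallel to the rack's, 42 mm free between neighbours, tops 162 mm above the bench
- seat (a point): foot slot of the strain viewer: the inner corner, halfway along, where slot floor meets screen face, 55 mm above the bench on the tilt hinge. x points into the screen, square to its face; y along the slot; z up the slope. Screen face: plane x = 0, z 0 to 100, y -75 to 75 mm. Slot: from x = 0 to the inside of an aluminium lip at x = -17 mm (lip 5 thick, 10 mm high), floor at z = 0, ends open
- screen_top (a point): middle of the top edge of the screen face, 100 mm up the slope from the seat point, same axes. The face leans back 14 to 34 degrees from upright, different each time
- screen: the lit white screen in its black panel, 150 wide, 100 tall, 14 mm thick; origin and axes as the seat point. Firm to press; held at its tilt only by hinge friction, it slips if its top edge is pushed with more than about 30 N
- viewer: the whole strain viewer, fixed: grey base plate 170 by 200 mm, 17 mm high; hinge cheeks and black knobs 83 to 99 mm either side of the slot's middle, up to 69 mm high; power pack behind. Origin on the bench under the middle of the slot; -x is the viewing side, y along the slot, z up
- mug: pale ceramic mug, 80 mm across, 85 mm high, origin under its centre; bystander
- tumbler: clear thick glass tumbler, 86 mm across, 95 mm high, origin under its centre; bystander
- ink_bottle: small amber bottle with a black cap, 38 mm across, 65 mm high, origin under its centre; bystander
- analyser: hand-held round filter, black ring 64 mm across, 8 mm high, with a rod handle 12 mm thick reaching 111 mm to its -x; origin under the ring's centre, lying on the bench; bystander
Mind the look-alikes: they are no part of the job. Of the things that look like the strip_amber, the middle-sized one is meant.

How it is judged (in metres and radians):
On the way, in this order (a step that is already met when the one before it is completed fails the run):
1. the amber strip is gripped and lifted clear of the rack (height (world z) of strip_amber above 0.06 m and contact force between the fingers and strip_amber above 1 N and contact force between strip_amber and rack below 0.1 N), for 0.2 s.
2. its bottom edge is down in the viewer's foot slot, behind the lip (x of strip_amber in the frame of seat between -0.018 and 0 m and z of strip_amber in the frame of seat between -0.004 and 0.008 m and y of strip_amber in the frame of seat between -0.052 and 0.052 m), for 0.2 s.
At the end, for the whole second after the job is handed in: The amber strip stands in the foot slot (edge within 6 mm of its floor, middle within 7.5 mm of the face), flush to 2 degrees, straight to 6 degrees, middle within 52 mm of the slot's middle, pressed on the screen with 1.5 to 25 N, at rest, gripped with over 2 N (angle between the y axis of strip_amber and the x axis of seat, either way round below 0.035 rad and angle between the z axis of strip_amber and the z axis of seat, either way round below 0.1 rad and x of strip_amber in the frame of seat between -0.0075 and 0 m and z of strip_amber in the frame of seat between -0.004 and 0.006 m and y of strip_amber in the frame of seat between -0.052 and 0.052 m and contact force between strip_amber and screen_c0 between 1.5 and 25 N and contact force between the fingers and strip_amber above 2 N and linear speed of strip_amber below 0.01 m/s); the arm keeps its last pose, push and grip.
It fails at once if the screen is pushed more than 10 mm out of its set tilt (distance of screen_top from where it was at the start of the episode above 0.01 m).
It fails at once if the glass is knocked or pressed against the viewer with more than 45 N (contact force between strip_amber and viewer above 45 N).
It fails at once if another strip or a bystander is moved more than 30 mm or a strip is pulled out or tipped (distance of any of strip_green, strip_blue, mug, tumbler, ink_bottle, analyser from where it was at the start of the episode above 0.03 m or angle between any of strip_green, strip_blue's own z axis and vertical above 0.3 rad).
It also fails if it takes over 51 s, if anything falls off the work surface, if the arm or the gripper's body presses on something with over 40 N, if the wrist force passes 120 N, or if a joint passes its speed limit or range.

## Robot

A 6-joint arm with a two-finger parallel gripper is mounted at the origin on the work surface. World frame = base frame: x ahead of the robot, y to its left, z up, the work surface at z = 0. Lengths are in m, angles in degrees, forces in N, time in s.
With the tool pointing down it reaches from about 0.375 to 0.9 m from the base axis. Payload 3.1 kg.
Tool frame: the origin (TCP) lies between the finger pads, 19 mm behind the fingertips; this is the grasp point; y points along the fingers, z is the direction in which the jaws open and shut, and the axes are right-handed (so a half turn about y gives the same grasp; the last joint's range is limited). The gripper opens to 87 mm and grips with 3 to 60 N. Pads are 19 mm wide; open, the fingers measure 117 mm over their backs; the gripper's body (75 mm by 190 mm) begins 51 mm behind the grasp point.
Start: joints at [-73.596, 30.224, 82.088, -0, 67.689, -10.227], TCP at [0.28, -0.559, 0.241] pointing down, gripper open.
Joint ranges: [-176.69, 176.69], [-43.24, 126.21], [12.49, 139.97], [-82, 262], [0, 151.66], [-163.58, 163.58]. Speed limits (degrees/s): [159.86, 159.86, 180, 180, 180, 180].

## Interface

Orientations are given as a 3x3 rotation matrix whose columns are the frame's x, y, z axes.
In Python, from rig import bot, eyes, models gives the robot as it stands. The module is installed in compiled form; this text tells all that it offers.
- The arm moves only by the tool arm_command, never from a script. Its arguments are lists of equal length, an entry for each row: "translation": the shift along the tool's x, y, z each as a share of 0.08 m, from -1 to 1, a list of three; "rotation": the turn, a rotation vector about the tool's x, y, z each as a share of 60 degrees, from -1 to 1, a list of three; "grip": the closure, from -1 (fully open) to 1 (shut), so that 0 is half open. In form: {"translation": [[x, y, z], ...], "rotation": [[rx, ry, rz], ...], "grip": [grip, ...]}. A call has 1 to 5 rows; each row is the pose to reach, as a shift and turn from the pose commanded when the call began, along the tool's axes at that moment; what a row does not reach only later rows make up. A row lasts 1/10 s, in which the tool goes at most 50 mm and 8.59 degrees, less where a joint would pass 70% of its speed; a pose out of reach is approached as far as the arm can. A call with a number of a shift or a turn outside -1 to 1 is refused whole. A call with a gripper value outside its range is refused whole. The fingers move at their own pace and stop on an object; the grip force is fixed at half the most. Time passes only in rows, so rows that repeat a pose let the fingers close. It gives the time, the measured TCP pose, the force and the opening at its end, in the units of the state.
- bot.read_state(): the state, without advancing time (a new reading comes with each control period).
- eyes.capture(name): name is "scene" or "side" or "wrist"; returns a dict with "image" (400x640x3 uint8, blue, green, red), "mtx" (3x3 intrinsics, pixels), "dist_coeffs" ([k1, k2, p1, p2, k3] as OpenCV has them; the pictures are not rectified), "rvec" (rotation vector, rad) and "tvec" (3), from world to camera coordinates, as OpenCV has them; the wrist camera has in their place "hand_eye" (4x4, takes a point from camera to tool coordinates, whose origin is the TCP and whose axes are the tool frame's). Camera axes: x right, y down, z forward; pixel columns grow to the right and rows downward; lengths in m; the calibration is good to about 2 mm. A picture is of the moment at which its call begins: read the wrist's pose just before it. There is no depth.
- bot.hand_in(): hands the job in, once; it reports no verdict.
Trained networks look in the newest picture that a camera, given by its name, has taken for a name from the list of things; names that differ only in an ending like _2 or _b are one class to them, and where a whole thing is asked for, a point or a joint stands for the part that bears it (a point fixed in the world has none). Each returns a list of dicts, best first, with "conf" (0 to 1); they miss things now and then, are a little off and sometimes report something else, mostly with a low value. They report only what shows in the picture. A call takes as long as a camera call. They do not tell look-alikes from the thing itself.
- models.recognise(camera, thing): "extent" ([left, top, right, bottom] as shares, 0 to 1, of the picture: columns of its width, rows of its height, round what is visible of it).
- models.spot_point(camera, thing): "point" ([column, row] as shares, 0 to 1, of the picture: columns of its width, rows of its height: a listed point, or the origin of a listed thing).
The state is a dict: "time_s": time; "joint_positions": joint angles; "qvel": joint speeds; "tau": joint torques, N m; "position": TCP position; "tcp_rot": TCP orientation; "force": force on the tool from outside, world axes, zero at the start; "moment": the same for the moment, N m; "opening": opening from 0.0 (shut) to 1.0 (fully open).
Only numpy, scipy, OpenCV 4.12 (cv2) and the standard library are available. Lean on these libraries where they do the work, as an engineer would, in place of code of your own. Each camera call takes 0.05 s, during which the arm holds its last target. There are 200 camera calls.

## Working session

There is one attempt and no reset: what is moved stays moved. The work goes in short steps, Python scripts to look and compute and a tool call to move; the robot and the scene stay as the last step left them, time stands still between calls to the robot, and variables do not carry over. Pictures are saved under pics/ and viewed, about 8 in all and at most 12, crops included, and the job is handed in when it is done.

Besides the shell and the picture viewer there is one more tool, called after ">>>" by a JSON object that holds its "api" and its "payload", one argument or row to a line. arm_command: Moves the arm, as the interface text tells. Shift numbers are shares of 0.08 m and turn numbers shares of 60 degrees, none past 1 either way. Its arguments: {"type":"object","properties":{"translation":{"type":"array"},"rotation":{"type":"array"},"grip":{"type":"array"}},"required":["translation","rotation","grip"]}

```bash
mkdir -p pics; cat > h.py <<'E'
import numpy as np, cv2
from rig import bot, eyes, models
def cap(n,save=None):
    c=eyes.capture(n)
    if save: cv2.imwrite('pics/'+save,c['image'])
    return c
def pose(c,st=None):
    if 'hand_eye' in c:
        T=np.eye(4);T[:3,:3]=np.array(st['tcp_rot']);T[:3,3]=st['position']
        W=np.linalg.inv(T@np.array(c['hand_eye'])); return W[:3,:3],W[:3,3]
    return cv2.Rodrigues(np.array(c['rvec'],float))[0],np.array(c['tvec'],float).ravel()
E
python3 - <<'E'
from h import *
s=bot.read_state();print({k:np.round(v,3).tolist() for k,v in s.items()})
ims=[]
for n in ['scene','side']:
    c=cap(n,n+'0.png'); R,t=pose(c); print(n,'cam',(-R.T@t).round(3))
    for th in ['strip_amber','strip_green','strip_blue','rack','viewer','screen','mug','tumbler','ink_bottle','analyser']:
        print(th,[(np.round(np.array(d['extent'])*[640,400,640,400]).astype(int).tolist(),round(d['conf'],2)) for d in models.recognise(n,th)[:4]])
    for th in ['strip_amber','strip_green','strip_blue','rack','seat','screen_top','viewer']:
        print('pt',th,[(np.round(np.array(d['point'])*[640,400],1).tolist(),round(d['conf'],2)) for d in models.spot_point(n,th)[:4]])
    ims.append(c['image'])
E
```

```text
{'time_s': 0.0, 'joint_positions': [-73.596, 30.278, 82.156, -0.002, 67.689, -10.227], 'qvel': [0.011, 0.066, 0.083, 0.037, 0.021, -0.007], 'tau': [-0.0, -44.004, -17.659, 0.063, 0.058, -0.0], 'position': [0.28, -0.558, 0.24], 'tcp_rot': [[-0.894, -0.001, 0.448], [-0.448, 0.002, -0.894], [-0.0, -1.0, -0.002]], 'force': [0.353, 0.209, 1.027], 'moment': [0.055, 0.033, -0.043], 'opening': 1.002}
scene cam [1.065 0.312 0.531]
strip_amber [([250, 162, 268, 205], 0.75), ([403, 206, 548, 344], 0.64), ([295, 139, 310, 190], 0.57), ([330, 189, 362, 314], 0.56)]
strip_green [([330, 148, 343, 192], 0.8)]
strip_blue [([293, 138, 312, 191], 0.72), ([309, 143, 326, 195], 0.66)]
rack [([285, 179, 357, 220], 0.8)]
viewer [([407, 206, 548, 346], 0.74)]
screen [([428, 206, 529, 307], 0.92)]
mug [([242, 234, 290, 295], 0.64)]
tumbler [([199, 185, 245, 237], 0.95), ([407, 206, 547, 344], 0.58), ([244, 235, 290, 296], 0.29)]
ink_bottle [([304, 311, 329, 352], 0.88)]
analyser [([401, 206, 447, 234], 0.71), ([405, 208, 548, 347], 0.54), ([332, 146, 343, 193], 0.27)]
pt strip_amber [([301.7, 193.8], 0.79), 
[... 416 characters left out ...]
[([251, 193, 274, 235], 0.93)]
strip_blue [([241, 203, 267, 249], 0.73)]
rack [([225, 225, 287, 280], 0.97)]
viewer [([293, 124, 366, 199], 0.78)]
screen [([311, 124, 359, 175], 0.67), ([226, 225, 288, 282], 0.61)]
mug [([358, 219, 408, 269], 0.75)]
tumbler [([305, 266, 348, 326], 0.69)]
ink_bottle [([406, 200, 420, 222], 0.74)]
analyser [([240, 186, 282, 211], 0.71)]
pt strip_amber [([368.8, 220.1], 0.83), ([252.8, 270.3], 0.78)]
pt strip_green [([267.5, 242.6], 0.61)]
pt strip_blue [([258.8, 252.1], 0.63), ([258.0, 259.9], 0.49)]
pt rack [([373.8, 257.1], 0.71), ([257.3, 259.3], 0.7)]
pt seat [([339.1, 162.6], 0.59)]
pt screen_top [([331.7, 132.0], 0.75)]
pt viewer [([342.7, 180.2], 0.56)]
```

View pics/scene0.png

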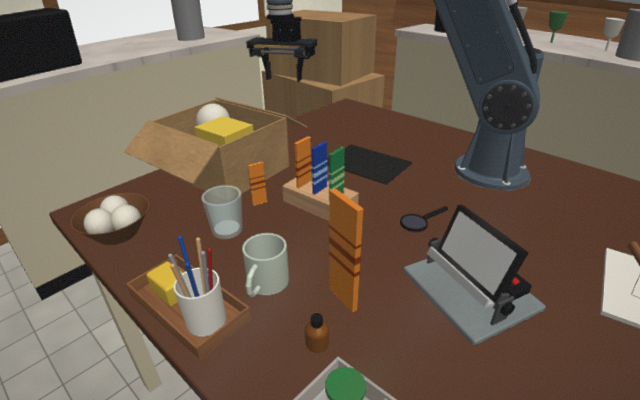

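View pics/side0.png

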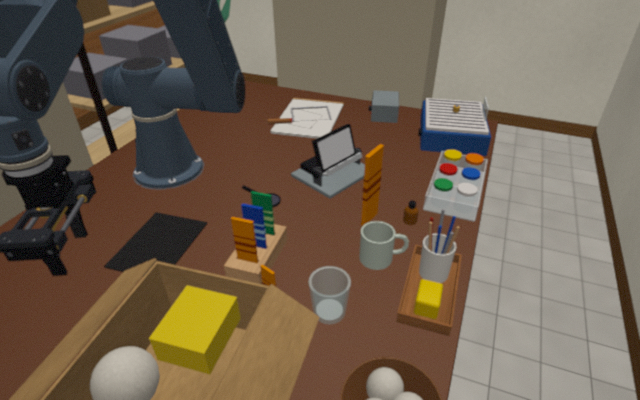

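Amber candidates in the scene view: a small one standing free at (258,184), the rack one at (303,163), and a large one at (345,250). The rack one is the middle-sized and stands in a slot, so it fits. I'll confirm it in an enlarged crop, along with the viewer.

```bash
python3 - <<'E'
import cv2,numpy as np
a=cv2.imread('pics/scene0.png');b=cv2.imread('pics/side0.png')
def cr(i,x,y,w,h): 
    o=cv2.resize(i[y:y+h,x:x+w],(400,300),interpolation=cv2.INTER_CUBIC)
    for k in range(0,w,20):
        u=int(k*400/w); cv2.line(o,(u,0),(u,5),(0,255,0),1); cv2.putText(o,str(x+k),(u,14),0,.3,(0,255,0),1)
    for k in range(0,h,20):
        v=int(k*300/h); cv2.line(o,(0,v),(5,v),(0,255,0),1); cv2.putText(o,str(y+k),(6,v+4),0,.3,(0,255,0),1)
    return o
o=np.vstack([np.hstack([cr(a,240,130,132,99),cr(a,396,195,160,153)[:300]]),np.hstack([cr(b,216,184,100,100),cr(b,286,116,100,90)])])
cv2.imwrite('pics/crops.png',o)
E
```

```text
(no output)
```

View pics/crops.png

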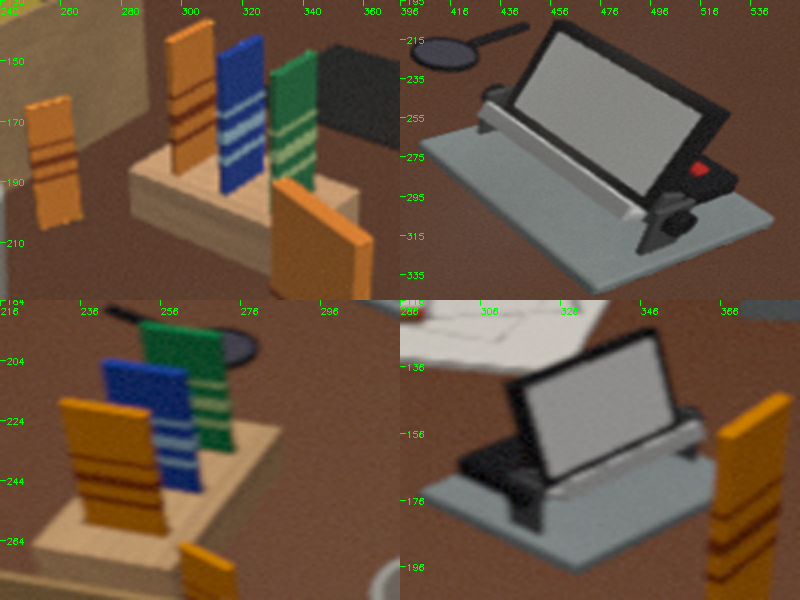

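Bottom-line from the pictures: the middle-sized amber strip is the rack one, at (303,163) in scene and (243,240) in side, in the rack's end slot. The blue strip is next to it, then the green. The viewer's screen faces the scene camera. I'll fit poses now.

```bash
cat > fit.py <<'E'
from h import *
from scipy.optimize import least_squares
def rz(a): return np.array([[np.cos(a),-np.sin(a),0],[np.sin(a),np.cos(a),0],[0,0,1.]])
def ry(a): return cv2.Rodrigues(np.array([0,a,0.]))[0]
def proj(c,P,RT=None):
    R,t=RT if RT is not None else pose(c)
    return cv2.projectPoints(np.atleast_2d(P).astype(float),cv2.Rodrigues(R)[0],t,c['mtx'],np.array(c['dist_coeffs'],float))[0].reshape(-1,2)
def ray(c,uv,RT=None):
    R,t=RT if RT is not None else pose(c)
    n=cv2.undistortPoints(np.array(uv,float).reshape(-1,1,2),c['mtx'],np.array(c['dist_coeffs'],float)).reshape(-1,2)
    return -R.T@t, np.c_[n,np.ones(len(n))]@R
def atz(c,uv,z,RT=None):
    o,d=ray(c,uv,RT); return o+d*((z-o[2])/d[:,2])[:,None]
def seat(p):
    R=rz(p[2])@ry(p[3]); return R,np.array([p[0],p[1],.055])
E
cat > f1.py <<'E'
from fit import *
A=cap('scene');B=cap('side')
sc=np.array([[294.5,143.9],[310.3,137.3],[311.6,147.2],[327.1,142.2],[329.1,153.1],[345,147.5]])
sd=np.array([[231.3,217.7],[253.8,219.7],[241.8,204],[262.8,207.3],[251.3,191.3],[271.8,195]])
print(atz(A,sc,.162).round(3).tolist());print(atz(B,sd,.162).round(3).tolist())
print('rack',atz(A,[[282.6,184.8],[358.1,193.4]],.045).round(3).tolist(),atz(B,[[286.3,226.7],[224.3,266],[260.3,274]],.045).round(3).tolist())
oa=np.array([[458.8,206.2],[527.2,252.6],[428.8,246],[488,306]]); ob=np.array([[313,141.5],[350,124.4],[323,174.5],[361.8,152.9]])
P=np.array([[0,-.075,.1],[0,.075,.1],[-.0195,-.075,.01],[-.0195,.075,.01]])
def f(p,full=False):
    R,o=seat(p); r=[]
    for c,ob_,s in((A,oa,1),(B,ob,1)):
        r.append(proj(c,P@R.T+o)-ob_)
    return np.array(r) if full else np.ravel(r)
best=min((least_squares(f,[.5,.15,y,.4],loss='soft_l1') for y in np.arange(0,6.3,.8)),key=lambda q:q.cost)
print(best.x.round(4),np.degrees(best.x[2:]),best.cost);print(f(best.x,True).round(1).tolist())
E
python3 f1.py
```

```text
[[0.495, -0.294, 0.162], [0.444, -0.293, 0.162], [0.483, -0.252, 0.162], [0.439, -0.244, 0.162], [0.48, -0.202, 0.162], [0.435, -0.194, 0.162]]
[[0.44, -0.304, 0.162], [0.488, -0.292, 0.162], [0.436, -0.253, 0.162], [0.486, -0.247, 0.162], [0.432, -0.202, 0.162], [0.483, -0.198, 0.162]]
rack [[0.508, -0.331, 0.045], [0.417, -0.166, 0.045]] [[0.497, -0.164, 0.045], [0.426, -0.34, 0.045], [0.514, -0.332, 0.045]]
[ 0.5458  0.1391  5.8444 -0.6144] [334.8598135  -35.20410798] 35.65997765198446
[[[-0.4, 3.0], [-6.5, 5.8], [6.5, 4.4], [2.3, -1.9]], [[0.2, 3.0], [-0.0, 3.3], [-1.1, -0.0], [-4.4, 3.4]]]
```

```bash
sed -i 's/P=np.array.*/P=np.array([[0,.075,.1],[0,-.075,.1],[-.0195,.075,.01],[-.0195,-.075,.01]])/' f1.py
cat >> f1.py <<'E'
q=least_squares(lambda p:f(p,True)[:,:2].ravel(),best.x); print('top only',q.x.round(4),np.degrees(q.x[2:]),q.cost)
# base plate corners scene
print(atz(A,[[396+20/2.5,195+143/1.961],[396+196/2.5,195+291/1.961],[396+374/2.5,195+219/1.961]],.017).round(3).tolist())
print(atz(B,[[286+175/4,116+270/3.333],[286+22/4,116+190/3.333]],.017).round(3).tolist())
E
python3 f1.py | tail -5
```

```text
[0.531  0.1496 2.746  0.4303] [157.33375421  24.65356121] 14.964214263062363
[[[0.4, -0.7], [-1.8, 0.9], [0.3, 0.0], [0.0, -6.4]], [[0.9, 0.1], [-0.8, -0.1], [4.8, -3.6], [0.1, -1.0]]]
top only [0.5304 0.1512 2.7633 0.428 ] [158.32262437  24.52083192] 2.045439958868973
[[0.54, 0.044, 0.017], [0.618, 0.224, 0.017], [0.463, 0.287, 0.017]]
[[0.539, 0.03, 0.017], [0.384, 0.103, 0.017]]
```

```bash
cat > plan.py <<'E'
from h import *
def Rdown(a,):  # tool down, tool z at world heading a (deg)
    a=np.radians(a); z=np.array([np.cos(a),np.sin(a),0]); y=np.array([0,0,-1.]); return np.c_[np.cross(y,z),y,z]
def plan(p,Rt):
    s=bot.read_state();R=np.array(s['tcp_rot']);d=R.T@(np.array(p)-s['position'])
    rv=cv2.Rodrigues(R.T@Rt)[0].ravel()
    print('t',round(s['time_s'],2),'pos',np.round(s['position'],4).tolist(),'open',round(s['opening'],3),'F',np.round(s['force'],1).tolist())
    print('shift shares',(d/.08).round(3).tolist(),'turn shares',(np.degrees(rv)/60).round(4).tolist(),'j',np.round(s['joint_positions'],0).tolist())
E
python3 - <<'E'
from plan import *
plan([.466,-.296,.27],Rdown(-85.4)); print(np.round(cap('wrist')['hand_eye'],3).tolist())
E
```

```text
t 2.0 pos [0.2802, -0.5586, 0.2412] open 1.0 F [1.1, -0.1, 0.8]
shift shares [-3.548, -0.359, -1.893] turn shares [0.0001, 0.3672, -0.0] j [-74.0, 30.0, 82.0, 0.0, 68.0, -10.0]
[[0.001, 0.959, 0.284, -0.079], [0.001, -0.284, 0.959, -0.143], [1.0, -0.001, -0.001, 0.001], [0.0, 0.0, 0.0, 1.0]]
```

>>> {"api": "arm_command", "payload": {
  "translation": [
    [-0.5, -0.1, -0.25],
    [-1, -0.2, -0.5],
    [-1, -0.2, -0.5]
  ],
  "rotation": [
    [0, 0, 0],
    [0, 0, 0],
    [0, 0, 0]
  ],
  "grip": [0.1, 0.1, 0.1]
}}

```text
time_s: 2.35
position: [0.3364, -0.4828, 0.2582]
tcp_rot: [[-0.892, 0.001, 0.452], [-0.452, 0.002, -0.892], [-0.002, -1.0, -0.001]]
force: [0.0, 0.0, 0.0]
opening: 0.812
```

>>> {"api": "arm_command", "payload": {
  "translation": [
    [-0.5, -0.05, -0.3],
    [-1, -0.1, -0.6],
    [-1, -0.1, -0.6]
  ],
  "rotation": [
    [0, 0, 0],
    [0, 0, 0],
    [0, 0, 0]
  ],
  "grip": [0.1, 0.1, 0.1]
}}

```text
time_s: 2.65
position: [0.3856, -0.4039, 0.2656]
tcp_rot: [[-0.892, 0.0, 0.453], [-0.453, 0.003, -0.892], [-0.002, -1.0, -0.002]]
force: [0.1, -0.1, -0.1]
opening: 0.541
```

>>> {"api": "arm_command", "payload": {
  "translation": [
    [-0.5, 0, -0.3],
    [-1, 0, -0.6],
    [-1, 0, -0.6]
  ],
  "rotation": [
    [0, 0.12, 0],
    [0, 0.24, 0],
    [0, 0.367, 0]
  ],
  "grip": [0.1, 0.1, 0.1]
}}

```text
time_s: 2.95
position: [0.4353, -0.3258, 0.2652]
tcp_rot: [[-0.997, 0.0, 0.08], [-0.08, 0.002, -0.997], [-0.0, -1.0, -0.002]]
force: [-0.4, -0.9, -1.0]
opening: 0.454
```

```bash
python3 - <<'E'
from plan import *
plan([.466,-.296,.27],Rdown(-85.4)); cap('wrist','w1.png')
for th in ['strip_amber','strip_blue','rack']: print(th,[(np.round(np.array(d['point'])*[640,400],1).tolist(),round(d['conf'],2)) for d in models.spot_point('wrist',th)[:4]])
E
```

```text
t 2.95 pos [0.4353, -0.3258, 0.2652] open 0.454 F [-0.4, -0.9, -1.0]
shift shares [-0.412, -0.06, -0.34] turn shares [0.0021, -0.0003, -0.0003] j [-49.0, 22.0, 92.0, 0.0, 66.0, 37.0]
strip_amber [([365.7, 86.2], 0.86), ([300.2, 154.1], 0.67)]
strip_blue [([262.7, 155.1], 0.69)]
rack [([265.5, 154.5], 0.77)]
```

View pics/w1.png

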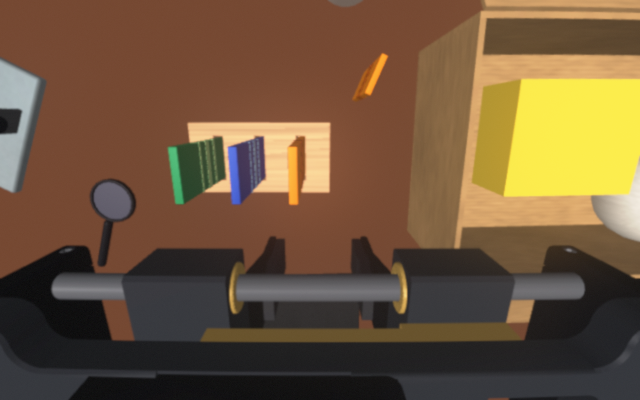

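The wrist view shows the rack at rows 122–193. The amber strip's top face runs from (289,148) to (299,203), with blue and green to its left. I'll measure it more exactly.

```bash
python3 - <<'E'
from fit import *; from plan import plan,Rdown
st=bot.read_state();c=cap('wrist');RT=pose(c,st);im=c['image'].astype(int)
# amber mask: top face bright orange
hsv=cv2.cvtColor(c['image'],cv2.COLOR_BGR2HSV);m=cv2.inRange(hsv,(8,200,180),(22,255,255));m[:, :270]=0;m[:,320:]=0;m[:135]=0;m[225:]=0
ys,xs=np.where(m); print(xs.min(),xs.max(),ys.min(),ys.max(),cv2.minAreaRect(np.c_[xs,ys].astype(np.float32)))
b=cv2.boxPoints(cv2.minAreaRect(np.c_[xs,ys].astype(np.float32)))
P=atz(c,b,.162,RT);print(P.round(4).tolist(),P.mean(0))
print('rack',atz(c,[[188.5,122],[330,122],[330,193]],.045,RT).round(4).tolist())
E
```

```text
286 292 144 201 ((290.8096618652344, 172.66497802734375), (5.699764251708984, 57.068885803222656), 4.085616588592529)
[[0.4414, -0.3031, 0.162], [0.4901, -0.3039, 0.162], [0.4901, -0.3085, 0.162], [0.4415, -0.308, 0.162]] [ 0.46578071 -0.30586978  0.162     ]
rack [[0.4957, -0.1718, 0.045], [0.509, -0.3397, 0.045], [0.4226, -0.3478, 0.045]]
```

>>> {"api": "arm_command", "payload": {
  "translation": [
    [-0.2, 0.2, -0.15],
    [-0.37, 0.5, -0.26],
    [-0.37, 0.65, -0.26],
    [-0.37, 0.65, -0.26],
    [-0.37, 0.65, -0.26]
  ],
  "rotation": [
    [0, 0, 0],
    [0, 0, 0],
    [0, 0, 0],
    [0, 0, 0],
    [0, 0, 0]
  ],
  "grip": [0.1, 0.1, 0.1, 0.1, 0.1]
}}

```text
time_s: 3.7
position: [0.461, -0.3076, 0.2134]
tcp_rot: [[-0.997, -0.0, 0.08], [-0.08, -0.0, -0.997], [0.0, -1.0, 0.0]]
force: [0.1, 0.7, 0.4]
opening: 0.452
```

```bash
python3 - <<'E'
from fit import *; from plan import plan,Rdown
plan([.464,-.305,.14],Rdown(-85.4))
st=bot.read_state();c=cap('wrist','w2.png');RT=pose(c,st);print(st['position'],st['qvel'])
hsv=cv2.cvtColor(c['image'],cv2.COLOR_BGR2HSV);m=cv2.inRange(hsv,(8,200,120),(22,255,255));m[:,:240]=0;m[:,400:]=0;m[:150]=0
n,l,s,ce=cv2.connectedComponentsWithStats(m);i=1+s[1:,4].argmax();print(s[i])
cr=c['image'][120:360,200:440];cv2.imwrite('pics/w2c.png',cv2.resize(cr,(600,600),interpolation=cv2.INTER_CUBIC))
print('tcp px',proj(c,np.array(st['position'])[None],RT))
E
```

```text
t 3.7 pos [0.461, -0.3076, 0.2134] open 0.452 F [0.1, 0.7, 0.4]
shift shares [-0.04, 0.917, -0.029] turn shares [-0.0003, -0.0004, 0.0003] j [-45.0, 27.0, 94.0, -0.0, 59.0, 40.0]
[ 0.46104495 -0.30756268  0.21336044] [ 0.05792953 -1.07480459 -0.76791618  0.25990543 -0.08589546  0.26102336]
[306 242  10  17  75]
tcp px [[316.69032761 270.58418133]]
```

View pics/w2c.png

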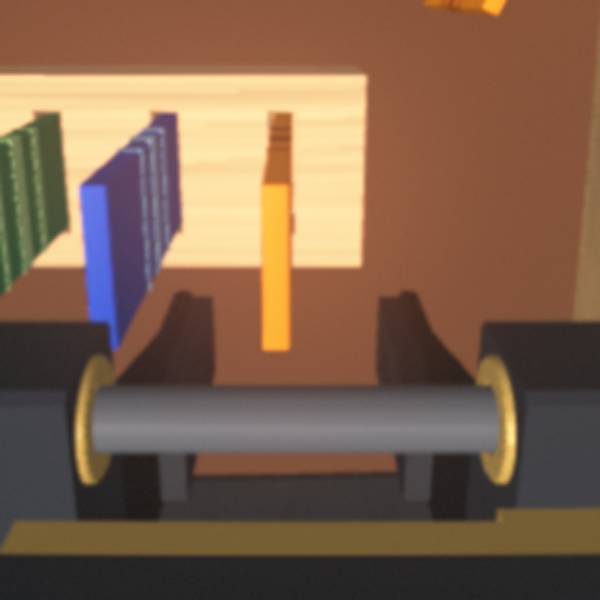

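The crop shows the amber top face between columns 305–316 and rows 194–260, with the blue strip clear to the left of the left finger.

```bash
python3 - <<'E'
from fit import *
st=bot.read_state();c=cap('wrist');RT=pose(c,st)
P=atz(c,[[304.8,193.6],[316.4,193.6],[316.4,260],[304.8,260]],.162,RT);print(P.round(4).tolist(),P.mean(0))
R=np.array(st['tcp_rot']);print('tool shares',(R.T@(P.mean(0)-[0,0,.022]-st['position'])/.08).round(3))
E
```

```text
[[0.4903, -0.2972, 0.162], [0.4909, -0.3051, 0.162], [0.4413, -0.3089, 0.162], [0.4406, -0.3005, 0.162]] [ 0.46577587 -0.30294765  0.162     ]
tool shares [-0.059  0.924 -0.057]
```

>>> {"api": "arm_command", "payload": {
  "translation": [
    [-0.06, 0, -0.055],
    [-0.06, 0.3, -0.055],
    [-0.06, 0.6, -0.055],
    [-0.06, 0.92, -0.055],
    [-0.06, 0.92, -0.055]
  ],
  "rotation": [
    [0, 0, 0],
    [0, 0, 0],
    [0, 0, 0],
    [0, 0, 0],
    [0, 0, 0]
  ],
  "grip": [0.1, 0.1, 0.1, 0.1, 0.1]
}}

```text
time_s: 4.3
position: [0.4646, -0.3001, 0.1375]
tcp_rot: [[-0.997, -0.004, 0.08], [-0.08, 0.004, -0.997], [0.004, -1.0, -0.004]]
force: [-0.7, 0.3, -0.1]
opening: 0.45
```

>>> {"api": "arm_command", "payload": {
  "translation": [
    [0, 0, 0],
    [0, 0, 0],
    [0, 0, 0],
    [0, 0, 0],
    [0, 0, 0]
  ],
  "rotation": [
    [0, 0, 0],
    [0, 0, 0],
    [0, 0, 0],
    [0, 0, 0],
    [0, 0, 0]
  ],
  "grip": [0.5, 1, 1, 1, 1]
}}

```text
time_s: 4.8
position: [0.4663, -0.3018, 0.1404]
tcp_rot: [[-0.997, 0.001, 0.08], [-0.08, -0.001, -0.997], [-0.001, -1.0, 0.001]]
force: [0.8, 2.5, 7.2]
opening: 0.088
```

>>> {"api": "arm_command", "payload": {
  "translation": [
    [0, -0.15, 0],
    [0, -0.3, 0],
    [0, -0.5, 0],
    [0, -0.75, 0],
    [0, -1, 0]
  ],
  "rotation": [
    [0, 0, 0],
    [0, 0, 0],
    [0, 0, 0],
    [0, 0, 0],
    [0, 0, 0]
  ],
  "grip": [1, 1, 1, 1, 1]
}}

```text
time_s: 5.3
position: [0.4659, -0.3016, 0.2212]
tcp_rot: [[-0.997, 0.0, 0.08], [-0.08, -0.0, -0.997], [-0.0, -1.0, 0.0]]
force: [0.6, 0.1, -1.4]
opening: 0.093
```

>>> {"api": "arm_command", "payload": {
  "translation": [
    [0, -0.3, 0],
    [0, -0.6, 0],
    [0, -0.9, 0],
    [0, -1, 0],
    [0, -1, 0]
  ],
  "rotation": [
    [0, 0, 0],
    [0, 0, 0],
    [0, 0, 0],
    [0, 0, 0],
    [0, 0, 0]
  ],
  "grip": [1, 1, 1, 1, 1]
}}

```text
time_s: 5.8
position: [0.4664, -0.302, 0.3014]
tcp_rot: [[-0.997, 0.003, 0.08], [-0.08, -0.003, -0.997], [-0.002, -1.0, 0.003]]
force: [-0.3, -0.3, -2.3]
opening: 0.091
```

```bash
cat >> plan.py <<'E'
def Rv(yaw,tilt): # strip parallel to screen: tool y=-z_s, tool z=-x_s
    from fit import rz,ry
    S=rz(np.radians(yaw))@ry(np.radians(tilt)); return np.c_[np.cross(-S[:,2],-S[:,0]),-S[:,2],-S[:,0]],S
E
python3 - <<'E'
from plan import *
Rt,S=Rv(158,0)
# hover in front of screen, 60 mm toward viewing side, vertical
p=np.array([.531,.15,.055])+S@[-.03,0,.02+.128+.13]
print(p);plan(p,Rt)
E
```

```text
[0.55881552 0.1387618  0.333     ]
t 5.8 pos [0.4664, -0.302, 0.3014] open 0.091 F [-0.3, -0.3, -2.3]
shift shares [-1.595, -0.406, -5.398] turn shares [-0.0037, -1.0565, -0.0006] j [-44.0, 21.0, 88.0, -0.0, 71.0, 41.0]
```

>>> {"api": "arm_command", "payload": {
  "translation": [
    [0, -0.2, 0],
    [0, -0.4, -0.2],
    [-0.1, -0.4, -0.6],
    [-0.2, -0.4, -1]
  ],
  "rotation": [
    [0, 0, 0],
    [0, 0, 0],
    [0, 0, 0],
    [0, 0, 0]
  ],
  "grip": [1, 1, 1, 1]
}}

```text
time_s: 6.2
position: [0.4751, -0.219, 0.3317]
tcp_rot: [[-0.997, -0.0, 0.079], [-0.079, 0.001, -0.997], [0.0, -1.0, -0.001]]
force: [0.1, 0.2, -1.7]
opening: 0.09
```

>>> {"api": "arm_command", "payload": {
  "translation": [
    [-0.15, 0, -0.5],
    [-0.3, 0, -1],
    [-0.3, 0, -1]
  ],
  "rotation": [
    [0, 0, 0],
    [0, 0, 0],
    [0, 0, 0]
  ],
  "grip": [1, 1, 1]
}}

```text
time_s: 6.5
position: [0.4921, -0.1327, 0.3312]
tcp_rot: [[-0.996, -0.002, 0.086], [-0.086, 0.005, -0.996], [0.002, -1.0, -0.005]]
force: [-0.8, -0.3, -2.4]
opening: 0.088
```

>>> {"api": "arm_command", "payload": {
  "translation": [
    [-0.15, 0, -0.5],
    [-0.3, 0, -1],
    [-0.3, 0, -1]
  ],
  "rotation": [
    [0, 0, 0],
    [0, 0, 0],
    [0, 0, 0]
  ],
  "grip": [1, 1, 1]
}}

```text
time_s: 6.8
position: [0.5098, -0.0525, 0.3313]
tcp_rot: [[-0.996, -0.001, 0.086], [-0.086, 0.003, -0.996], [0.001, -1.0, -0.003]]
force: [-0.7, -1.3, -1.7]
opening: 0.089
```

>>> {"api": "arm_command", "payload": {
  "translation": [
    [-0.15, 0, -0.4],
    [-0.3, 0, -0.8],
    [-0.4, 0, -1],
    [-0.4, 0, -1],
    [-0.4, 0, -1]
  ],
  "rotation": [
    [0, -0.13, 0],
    [0, -0.26, 0],
    [0, -0.39, 0],
    [0, -0.52, 0],
    [0, -0.65, 0]
  ],
  "grip": [1, 1, 1, 1, 1]
}}

```text
time_s: 7.3
position: [0.5354, 0.0253, 0.3312]
tcp_rot: [[-0.719, -0.002, 0.695], [-0.695, -0.0, -0.719], [0.001, -1.0, -0.001]]
force: [0.4, 0.7, -1.7]
opening: 0.087
```

```bash
python3 - <<'E'
from plan import *
Rt,S=Rv(158,0)
p=np.array([.531,.15,.055])+S@[-.03,0,.02+.128+.13]
plan(p,Rt)
E
```

```text
t 7.3 pos [0.5354, 0.0253, 0.3312] open 0.087 F [0.4, 0.7, -1.7]
shift shares [-1.195, -0.024, -0.817] turn shares [0.001, -0.3999, 0.0011] j [-9.0, 18.0, 88.0, -0.0, 74.0, 37.0]
```

>>> {"api": "arm_command", "payload": {
  "translation": [
    [-0.3, 0, -0.2],
    [-0.6, 0, -0.4],
    [-0.9, 0, -0.6],
    [-1, 0, -0.8],
    [-1, 0, -0.8]
  ],
  "rotation": [
    [0, -0.1, 0],
    [0, -0.2, 0],
    [0, -0.3, 0],
    [0, -0.4, 0],
    [0, -0.4, 0]
  ],
  "grip": [1, 1, 1, 1, 1]
}}

```text
time_s: 7.8
position: [0.5485, 0.128, 0.3311]
tcp_rot: [[-0.378, -0.002, 0.926], [-0.926, 0.0, -0.378], [0.001, -1.0, -0.002]]
force: [1.0, -0.2, -2.4]
opening: 0.095
```

```bash
python3 - <<'E'
from plan import *
Rt,S=Rv(158,0)
p=np.array([.531,.15,.055])+S@[-.03,0,.02+.128+.13]
plan(p,Rt)
c=cap('wrist','w3.png')
for th in ['seat','screen_top','screen']: print(th,[(np.round(np.array(d['point'])*[640,400],1).tolist(),round(d['conf'],2)) for d in models.spot_point('wrist',th)[:4]])
c=cap('scene','s3.png')
a=cv2.imread('pics/w3.png');b=c['image'][60:360,300:600]
cv2.imwrite('pics/v3.png',np.vstack([cv2.resize(a[:,:],(640,400))[:330],np.hstack([cv2.resize(b,(270,270)),np.zeros((270,370,3),np.uint8)])]))
E
```

```text
t 7.8 pos [0.5485, 0.128, 0.3311] open 0.095 F [1.0, -0.2, -2.4]
shift shares [-0.173, -0.024, 0.068] turn shares [0.0022, -0.0038, 0.0005] j [2.0, 20.0, 84.0, 0.0, 76.0, 24.0]
seat [([296.8, 166.5], 0.83)]
screen_top [([262.8, 182.5], 0.95)]
screen [([298.5, 166.9], 0.66)]
```

View pics/v3.png

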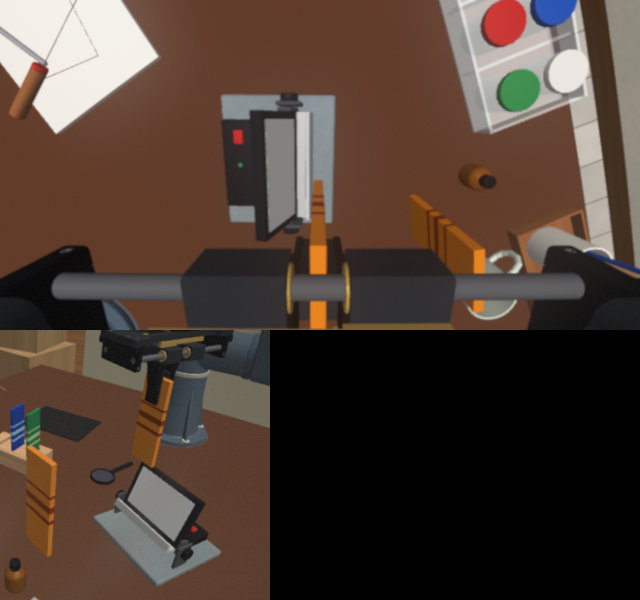

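```bash
python3 - <<'E'
import cv2
a=cv2.imread('pics/w3.png')[88:243,215:345]
o=cv2.resize(a,None,fx=3.8,fy=3.8,interpolation=cv2.INTER_CUBIC)
for k in range(215,345,10):
    u=int((k-215)*3.8);cv2.line(o,(u,0),(u,6),(0,255,0),1);cv2.putText(o,str(k),(u,16),0,.35,(0,255,0),1)
for k in range(90,243,10):
    v=int((k-88)*3.8);cv2.line(o,(0,v),(6,v),(0,255,0),1);cv2.putText(o,str(k),(7,v+4),0,.35,(0,255,0),1)
cv2.imwrite('pics/w3c.png',o)
E
```

```text
(no output)
```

View pics/w3c.png

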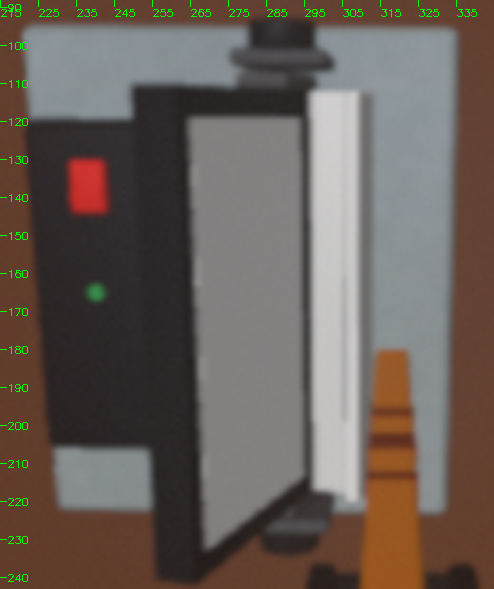

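The crop shows the following pixel positions:
- **Panel front-top edge:** (262,111) to (268,241).
- **Slot corner:** (296,112) to (297,217).
- **Lip top outer edge:** (309,112) to (309,220).
- **Base plate:** (221,95), (335,96), (332,223), (230,222).

I'll fit all of these together.

```bash
cat > f2.py <<'E'
from fit import *; from plan import plan,Rv
st=bot.read_state();W=cap('wrist');A=cap('scene');B=cap('side');RW=pose(W,st)
h=.075
obs=[(W,RW,[[262.4,111],[267.6,241],[249.7,110.6],[256.3,240],[296,112.2],[297.1,217],[309.2,112.2],[309.2,219.6]],
 [[0,h,.1],[0,-h,.1],[.014,h,.1],[.014,-h,.1],[0,h,0],[0,-h,0],[-.022,h,.01],[-.022,-h,.01]]),
(A,pose(A),[[458.8,206.2],[527.2,252.6]],[[0,h,.1],[0,-h,.1]]),
(B,pose(B),[[313,141.5],[350,124.4]],[[0,h,.1],[0,-h,.1]])]
base=[[221,95.4],[335,95.6],[332,223],[230,222]]
def f(p,full=False):
    R,o=seat(p);r=[proj(c,np.array(P)@R.T+o,RT)-np.array(u) for c,RT,u,P in obs]
    Rb=rz(p[2]); 
    r.append(proj(W,np.array([[p[4]+.085,.1,.017],[p[4]-.085,.1,.017],[p[4]-.085,-.1,.017],[p[4]+.085,-.1,.017]])@Rb.T+[p[0],p[1],0],RW)-base)
    return r if full else np.vstack(r).ravel()
q=least_squares(f,[.531,.15,2.75,.43,.02],loss='soft_l1')
print(q.x.round(4),np.degrees(q.x[2:4]),q.cost)
for r in f(q.x,True): print(r.round(1).tolist())
np.save('view.npy',q.x)
E
python3 f2.py
```

```text
[0.5277 0.142  2.6662 0.3389 0.0294] [152.76259379  19.41919632] 1493.5954741009882
[[-0.7, 131.9], [-1.9, -129.3], [1.8, 129.9], [-2.2, -129.2], [-0.7, 106.9], [4.8, -101.8], [-2.7, 111.6], [5.4, -103.4]]
[[-2.3, -3.4], [-10.8, -0.3]]
[[0.1, 0.0], [1.5, 1.0]]
[[5.7, 125.0], [-5.3, 132.8], [10.3, -122.0], [-3.8, -130.7]]
```

```bash
python3 - <<'E'
s=open('f2.py').read()
s=s.replace(" [[0,h,.1],[0,-h,.1],[.014,h,.1],[.014,-h,.1],[0,h,0],[0,-h,0],[-.022,h,.01],[-.022,-h,.01]]"," [[0,-h,.1],[0,h,.1],[.014,-h,.1],[.014,h,.1],[0,-h,0],[0,h,0],[-.022,-h,.01],[-.022,h,.01]]")
s=s.replace("[[p[4]+.085,.1,.017],[p[4]-.085,.1,.017],[p[4]-.085,-.1,.017],[p[4]+.085,-.1,.017]]","[[p[4]+.085,-.1,.017],[p[4]-.085,-.1,.017],[p[4]-.085,.1,.017],[p[4]+.085,.1,.017]]")
open('f2.py','w').write(s)
E
python3 f2.py
```

```text
[0.5273 0.147  2.7378 0.3042 0.0297] [156.8638214   17.42964266] 19.541105050343695
[[-1.0, -1.2], [-0.8, 1.1], [-0.2, -0.8], [-0.0, 0.6], [0.4, -0.3], [0.2, -0.3], [0.1, -0.4], [-0.2, 0.8]]
[[-4.2, -2.6], [-7.4, -0.9]]
[[2.1, 0.2], [0.9, -0.0]]
[[-1.3, -1.4], [1.0, -0.6], [0.6, 1.0], [-0.5, 0.9]]
```

```bash
sed -i '/^(A,\|^(B,/s/\[\[0,h,.1\],\[0,-h,.1\]\]/[[.014,h,.1],[.014,-h,.1]]/' f2.py; python3 f2.py
python3 - <<'E'
from plan import *
v=np.load('view.npy');y,t=np.degrees(v[2:4]);t0=t-5
Rt,S=Rv(y,t0);_,S1=Rv(y,t)
seat=np.array([v[0],v[1],.055])
edge=seat+S1@[-.009,0,.03]     # edge 30 mm above slot floor, 9 mm off face
p=edge+S@[0,0,.128]; print('tilt',t0,p); plan(p,Rt)
E
```

```text
[0.5273 0.1475 2.7398 0.297  0.0298] [156.97993729  17.01907367] 11.06165516336132
[[-0.5, -1.2], [-0.2, 1.2], [0.3, -0.8], [0.5, 0.7], [0.3, -0.3], [0.3, -0.4], [0.1, -0.5], [-0.0, 0.7]]
[[1.0, -2.3], [-2.0, -1.2]]
[[-0.9, -0.2], [-2.2, -0.3]]
[[-1.4, -1.3], [0.9, -0.7], [0.7, 1.0], [-0.4, 1.0]]
tilt 12.019073669055203 [0.50261265 0.15798269 0.21151446]
t 8.5 pos [0.5498, 0.1265, 0.3316] open 0.089 F [-0.5, 0.1, -1.4]
shift shares [-0.14, 1.502, -0.695] turn shares [0.2003, 0.0103, -0.0011] j [2.0, 20.0, 84.0, -0.0, 76.0, 24.0]
```

>>> {"api": "arm_command", "payload": {
  "translation": [
    [-0.07, 0.1, -0.2],
    [-0.14, 0.3, -0.4],
    [-0.14, 0.5, -0.6],
    [-0.14, 0.7, -0.695],
    [-0.14, 0.7, -0.695]
  ],
  "rotation": [
    [0.05, 0.01, 0],
    [0.1, 0.01, 0],
    [0.15, 0.01, 0],
    [0.2, 0.01, 0],
    [0.2, 0.01, 0]
  ],
  "grip": [1, 1, 1, 1, 1]
}}

```text
time_s: 9.0
position: [0.4979, 0.1587, 0.2731]
tcp_rot: [[-0.389, 0.184, 0.903], [-0.921, -0.081, -0.38], [0.003, -0.98, 0.201]]
force: [-0.3, 0.1, -1.7]
opening: 0.094
```

```bash
cat > rel.py <<'E'
from plan import *
v=np.load('view.npy');Y,T=np.degrees(v[2:4]);_,S1=Rv(Y,T);seat0=np.array([v[0],v[1],.055])
def rel():
    s=bot.read_state();R=np.array(s['tcp_rot']);e=np.array(s['position'])+R[:,1]*.128
    print('t',round(s['time_s'],2),'edge in seat mm',(S1.T@(e-seat0)*1e3).round(1),'tilt',round(np.degrees(np.arctan2(-(R[:,1]@[np.cos(v[2]),np.sin(v[2]),0]),-R[2,1])),2),'F seat',(S1.T@np.array(s['force'])).round(1),'M',np.round(S1.T@np.array(s['moment']),2))
def go(x,z,tilt,y=0): # edge target in the seat frame (mm)
    Rt,S=Rv(Y,tilt); rel(); plan(seat0+S1@(np.array([x,y,z])/1e3)+S@[0,0,.128],Rt)
E
python3 - <<'E'
from rel import *
go(-9,30,T-5)
E
```

```text
t 9.0 edge in seat mm [-21.6   1.6  90.4] tilt 11.57 F seat [ 0.8  0.  -1.5] M [ 0.02 -0.26 -0.02]
t 9.0 pos [0.4979, 0.1587, 0.2731] open 0.094 F [-0.3, 0.1, -1.7]
shift shares [-0.018, 0.766, -0.097] turn shares [0.0075, 0.0031, 0.0025] j [9.0, 17.0, 100.0, -8.0, 53.0, 36.0]
```

>>> {"api": "arm_command", "payload": {
  "translation": [
    [0, 0.25, -0.03],
    [-0.02, 0.5, -0.06],
    [-0.02, 0.77, -0.1],
    [-0.02, 0.77, -0.1]
  ],
  "rotation": [
    [0, 0, 0],
    [0, 0, 0],
    [0, 0, 0],
    [0, 0, 0]
  ],
  "grip": [1, 1, 1, 1]
}}

```text
time_s: 9.4
position: [0.5077, 0.1571, 0.212]
tcp_rot: [[-0.391, 0.187, 0.901], [-0.92, -0.081, -0.383], [0.001, -0.979, 0.204]]
force: [-0.5, 0.8, -2.0]
opening: 0.095
```

```bash
python3 - <<'E'
from rel import *
from fit import proj
go(-9,0,T-5)
o=[]
for n,x,y in (('scene',400,150),('side',285,70)):
    c=cap(n);im=c['image']
    st=bot.read_state();R=np.array(st['tcp_rot']);e=np.array(st['position'])
    G=lambda P:[proj(c,np.array(p)) [0] for p in P]
    k=4; w=150 if n=='scene' else 100; k=400/w
    i=cv2.resize(im[y:y+w*1,x:x+w],(400,400),interpolation=cv2.INTER_CUBIC)
    def L(P,col):
        q=[tuple(np.round((u-[x,y]+.5)*k).astype(int).tolist()) for u in G(P)]
        for a,b in zip(q,q[1:]+q[:1]): cv2.line(i,a,b,col,1)
    L([seat0+S1@np.array(p) for p in ([0,.075,0],[0,-.075,0],[0,-.075,.1],[0,.075,.1])],(0,255,0))
    L([seat0+S1@np.array(p) for p in ([-.022,.075,.01],[-.022,-.075,.01])],(255,0,255))
    L([e+R@np.array(p) for p in ([-.025,.128,.004],[.025,.128,.004],[.025,-.022,.004],[-.025,-.022,.004])],(255,255,0))
    o.append(i)
cv2.imwrite('pics/ov.png',np.hstack(o))
E
```

```text
t 9.4 edge in seat mm [-13.4  -1.   29.1] tilt 11.76 F seat [ 1.4 -0.6 -1.6] M [ 0.04 -0.16 -0.  ]
t 9.4 pos [0.5077, 0.1571, 0.212] open 0.095 F [-0.5, 0.8, -2.0]
shift shares [0.014, 0.367, -0.029] turn shares [0.0044, -0.0, 0.0013] j [9.0, 23.0, 103.0, -9.0, 44.0, 37.0]
```

View pics/ov.png

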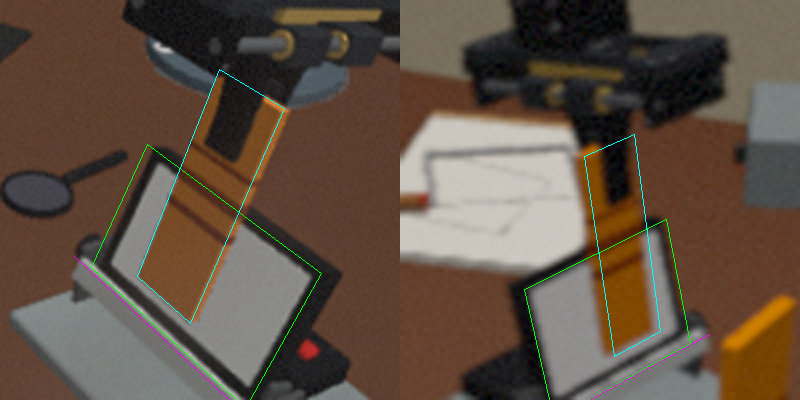

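```bash
python3 - <<'E'
from rel import *
go(-9,12,T-5)
E
```

```text
t 9.5 edge in seat mm [-15.9  -2.3  30.9] tilt 12.03 F seat [-0.3  0.1 -0.6] M [-0.01 -0.16 -0.02]
t 9.5 pos [0.5092, 0.1575, 0.2144] open 0.088 F [0.4, -0.3, -0.5]
shift shares [0.027, 0.243, -0.064] turn shares [-0.0002, -0.0003, -0.0014] j [9.0, 23.0, 103.0, -9.0, 44.0, 37.0]
```

>>> {"api": "arm_command", "payload": {
  "translation": [
    [0.01, 0, -0.04],
    [0.02, 0.08, -0.07],
    [0.02, 0.16, -0.07],
    [0.02, 0.2, -0.07],
    [0.02, 0.2, -0.07]
  ],
  "rotation": [
    [0, 0, 0],
    [0, 0, 0],
    [0, 0, 0],
    [0, 0, 0],
    [0, 0, 0]
  ],
  "grip": [1, 1, 1, 1, 1]
}}

```text
time_s: 10.0
position: [0.505, 0.157, 0.1964]
tcp_rot: [[-0.39, 0.191, 0.901], [-0.921, -0.08, -0.382], [-0.0, -0.978, 0.207]]
force: [-0.5, 0.7, -1.6]
opening: 0.092
```

```bash
python3 - <<'E'
from rel import *
go(-8.5,0,T-5)
c=cap('wrist');i=c['image']
o=cv2.resize(i[90:290,200:440],(480,400),interpolation=cv2.INTER_CUBIC)
c=cap('scene')['image'];d=cap('side')['image']
cv2.imwrite('pics/ov2.png',np.hstack([o,cv2.resize(np.vstack([c[200:310,425:525]]),(320,352))[:400] if 0 else cv2.resize(c[210:310,425:505],(320,400),interpolation=cv2.INTER_CUBIC)]))
E
```

```text
t 10.0 edge in seat mm [-6.9 -0.1 14.8] tilt 11.95 F seat [ 1.2 -0.4 -1.3] M [ 0.03 -0.15 -0.  ]
t 10.0 pos [0.505, 0.157, 0.1964] open 0.092 F [-0.5, 0.7, -1.6]
shift shares [0.0, 0.182, 0.034] turn shares [0.0012, 0.0005, -0.0006] j [9.0, 24.0, 105.0, -9.0, 41.0, 38.0]
```

View pics/ov2.png

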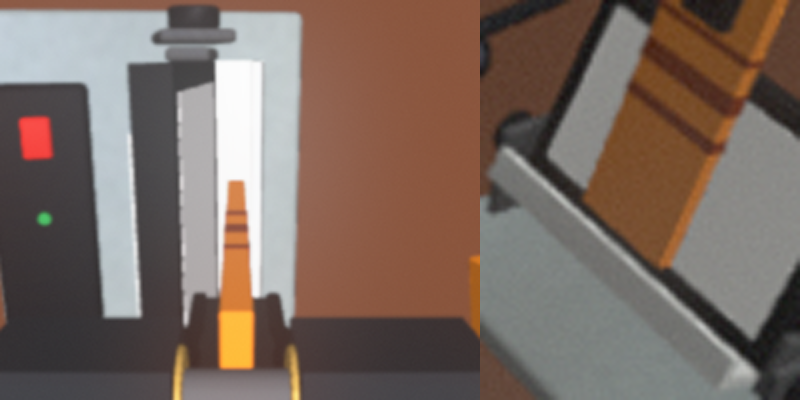

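The wrist crop shows the strip's lower edge, at crop columns 228–244, over the slot, which spans 217–250. The scene crop shows it squarely above the slot floor. Next I'll lower it slowly by feel.

>>> {"api": "arm_command", "payload": {
  "translation": [
    [0, 0.03, 0.01],
    [0, 0.06, 0.02],
    [0, 0.09, 0.02],
    [0, 0.12, 0.02],
    [0, 0.14, 0.02]
  ],
  "rotation": [
    [0, 0, 0],
    [0, 0, 0],
    [0, 0, 0],
    [0, 0, 0],
    [0, 0, 0]
  ],
  "grip": [1, 1, 1, 1, 1]
}}

```text
time_s: 10.65
position: [0.5088, 0.1555, 0.186]
tcp_rot: [[-0.391, 0.191, 0.9], [-0.921, -0.08, -0.382], [-0.001, -0.978, 0.208]]
force: [-0.6, 0.3, -2.6]
opening: 0.088
```

>>> {"api": "arm_command", "payload": {
  "translation": [
    [0, 0, 0],
    [0, 0.01, 0],
    [0, 0.01, 0],
    [0, 0.02, 0],
    [0, 0.02, 0]
  ],
  "rotation": [
    [0, 0, 0],
    [0, 0, 0],
    [0, 0, 0],
    [0, 0, 0],
    [0, 0, 0]
  ],
  "grip": [1, 1, 1, 1, 1]
}}

```text
time_s: 11.15
position: [0.5091, 0.1555, 0.1847]
tcp_rot: [[-0.39, 0.192, 0.9], [-0.921, -0.08, -0.382], [-0.001, -0.978, 0.208]]
force: [-0.0, -0.2, -2.2]
opening: 0.09
```

```bash
python3 - <<'E'
from rel import *
go(-8.5,0,T-5)
E
```

```text
t 11.15 edge in seat mm [-7.8 -0.4  2.3] tilt 12.0 F seat [ 0.6  0.2 -2.2] M [ 0.01 -0.11  0.01]
t 11.15 pos [0.5091, 0.1555, 0.1847] open 0.09 F [-0.0, -0.2, -2.2]
shift shares [0.003, 0.028, 0.011] turn shares [0.0004, 0.0004, -0.0011] j [8.0, 25.0, 105.0, -10.0, 40.0, 38.0]
```

>>> {"api": "arm_command", "payload": {
  "translation": [
    [0, 0.01, 0],
    [0, 0.015, 0],
    [0, 0.02, 0],
    [0, 0.025, 0],
    [0, 0.025, 0]
  ],
  "rotation": [
    [0, 0, 0],
    [0, 0, 0],
    [0, 0, 0],
    [0, 0, 0],
    [0, 0, 0]
  ],
  "grip": [1, 1, 1, 1, 1]
}}

```text
time_s: 11.65
position: [0.5094, 0.1555, 0.1843]
tcp_rot: [[-0.39, 0.193, 0.9], [-0.921, -0.08, -0.382], [-0.002, -0.978, 0.209]]
force: [-4.5, 1.1, 9.0]
opening: 0.086
```

>>> {"api": "arm_command", "payload": {
  "translation": [
    [0, 0.005, 0],
    [0, 0.01, 0],
    [0, 0.01, 0],
    [0, 0.015, 0],
    [0, 0.015, 0]
  ],
  "rotation": [
    [0, 0, 0],
    [0, 0, 0],
    [0, 0, 0],
    [0, 0, 0],
    [0, 0, 0]
  ],
  "grip": [1, 1, 1, 1, 1]
}}

```text
time_s: 12.15
position: [0.5095, 0.1555, 0.1842]
tcp_rot: [[-0.39, 0.193, 0.9], [-0.921, -0.08, -0.382], [-0.002, -0.978, 0.209]]
force: [-7.1, 0.7, 17.6]
opening: 0.092
```

Floor contact felt: about 19 N up, with roughly 3 mm of commanded overtravel. I'll ease off, then move the edge toward the screen.

>>> {"api": "arm_command", "payload": {
  "translation": [
    [0, -0.01, 0],
    [0, -0.02, 0],
    [0, -0.025, -0.01],
    [0, -0.025, -0.02],
    [0, -0.025, -0.02]
  ],
  "rotation": [
    [0, 0, 0],
    [0, 0, 0],
    [0, 0, 0],
    [0, 0, 0],
    [0, 0, 0]
  ],
  "grip": [1, 1, 1, 1, 1]
}}

```text
time_s: 12.65
position: [0.509, 0.1558, 0.1842]
tcp_rot: [[-0.39, 0.195, 0.9], [-0.921, -0.081, -0.381], [-0.002, -0.978, 0.211]]
force: [-2.7, -0.3, 6.8]
opening: 0.091
```

```bash
python3 - <<'E'
from rel import *
go(-4,1.8,T)
E
```

```text
t 12.65 edge in seat mm [-7.7 -0.7  1.9] tilt 12.16 F seat [0.3 1.4 7.2] M [0.39 0.1  0.06]
t 12.65 pos [0.509, 0.1558, 0.1842] open 0.091 F [-2.7, -0.3, 6.8]
shift shares [0.005, 0.01, -0.182] turn shares [0.081, 0.0008, -0.0018] j [8.0, 25.0, 105.0, -10.0, 39.0, 38.0]
```

>>> {"api": "arm_command", "payload": {
  "translation": [
    [0, -0.01, -0.01],
    [0, -0.01, -0.02],
    [0, -0.01, -0.03],
    [0, -0.01, -0.035],
    [0, -0.01, -0.035]
  ],
  "rotation": [
    [0, 0, 0],
    [0, 0, 0],
    [0, 0, 0],
    [0, 0, 0],
    [0, 0, 0]
  ],
  "grip": [1, 1, 1, 1, 1]
}}

```text
time_s: 13.15
position: [0.5047, 0.1572, 0.1829]
tcp_rot: [[-0.391, 0.19, 0.901], [-0.921, -0.08, -0.382], [-0.001, -0.978, 0.207]]
force: [-0.2, -0.3, -2.1]
opening: 0.087
```

```bash
python3 - <<'E'
from rel import *
go(-4,1.8,T)
E
```

```text
t 13.15 edge in seat mm [-2.6 -0.1  2. ] tilt 11.93 F seat [ 0.7  0.4 -1.9] M [ 0.02 -0.17 -0.02]
t 13.15 pos [0.5047, 0.1572, 0.1829] open 0.087 F [-0.2, -0.3, -2.1]
shift shares [0.001, 0.007, -0.124] turn shares [0.0849, 0.0004, -0.0006] j [9.0, 25.0, 106.0, -10.0, 39.0, 39.0]
```

>>> {"api": "arm_command", "payload": {
  "translation": [
    [0, 0, -0.01],
    [0, 0, -0.015],
    [0, 0, -0.02],
    [0, 0, -0.025],
    [0, 0, -0.025]
  ],
  "rotation": [
    [0, 0, 0],
    [0, 0, 0],
    [0, 0, 0],
    [0, 0, 0],
    [0, 0, 0]
  ],
  "grip": [1, 1, 1, 1, 1]
}}

```text
time_s: 13.65
position: [0.5033, 0.1579, 0.183]
tcp_rot: [[-0.39, 0.192, 0.9], [-0.921, -0.08, -0.382], [-0.001, -0.978, 0.208]]
force: [0.6, -0.4, -2.8]
opening: 0.092
```

```bash
python3 - <<'E'
from rel import *
go(-4,1.8,T)
E
```

```text
t 13.65 edge in seat mm [-1.3 -0.3  2.5] tilt 11.99 F seat [ 0.1  0.1 -2.9] M [-0.05 -0.22  0.03]
t 13.65 pos [0.5033, 0.1579, 0.183] open 0.092 F [0.6, -0.4, -2.8]
shift shares [0.002, 0.012, -0.106] turn shares [0.0838, 0.0003, -0.0011] j [9.0, 25.0, 106.0, -10.0, 39.0, 39.0]
```

>>> {"api": "arm_command", "payload": {
  "translation": [
    [0, 0, -0.01],
    [0, 0, -0.02],
    [0, 0, -0.025],
    [0, 0, -0.03],
    [0, 0, -0.03]
  ],
  "rotation": [
    [0, 0, 0],
    [0, 0, 0],
    [0, 0, 0],
    [0, 0, 0],
    [0, 0, 0]
  ],
  "grip": [1, 1, 1, 1, 1]
}}

```text
time_s: 14.15
position: [0.5021, 0.1586, 0.1828]
tcp_rot: [[-0.39, 0.194, 0.9], [-0.921, -0.08, -0.382], [-0.002, -0.978, 0.21]]
force: [2.7, -1.2, -3.4]
opening: 0.093
```

```bash
python3 - <<'E'
from rel import *
go(-4,1.8,T)
E
```

```text
t 14.15 edge in seat mm [-0.1 -0.6  2.8] tilt 12.1 F seat [-1.9  0.1 -4.1] M [0.21 0.57 0.03]
t 14.15 pos [0.5021, 0.1586, 0.1828] open 0.093 F [2.7, -1.2, -3.4]
shift shares [0.005, 0.014, -0.088] turn shares [0.082, 0.0006, -0.0017] j [9.0, 25.0, 106.0, -10.0, 39.0, 39.0]
```

Screen-foot contact is felt (Fx −2 N, My +0.7 N·m). Next I'll tip back about the bottom edge in small steps.

>>> {"api": "arm_command", "payload": {
  "translation": [
    [0, 0, -0.017],
    [0, 0.005, -0.034],
    [0, 0.01, -0.05],
    [0, 0.01, -0.067],
    [0, 0.01, -0.084]
  ],
  "rotation": [
    [0.01, 0, 0],
    [0.02, 0, 0],
    [0.03, 0, 0],
    [0.04, 0, 0],
    [0.05, 0, 0]
  ],
  "grip": [1, 1, 1, 1, 1]
}}

```text
time_s: 14.65
position: [0.4961, 0.1615, 0.1808]
tcp_rot: [[-0.39, 0.241, 0.889], [-0.921, -0.1, -0.377], [-0.002, -0.965, 0.261]]
force: [3.0, -1.9, 0.6]
opening: 0.09
```

```bash
python3 - <<'E'
from rel import *
rel()
E
```

```text
t 14.65 edge in seat mm [ 0.1 -0.9  2.3] tilt 15.15 F seat [-3.5  0.5 -0.4] M [0.04 0.88 0.03]
```

>>> {"api": "arm_command", "payload": {
  "translation": [
    [0, 0, -0.008],
    [0, 0, -0.017],
    [0, 0, -0.025],
    [0, 0, -0.034],
    [0, 0, -0.034]
  ],
  "rotation": [
    [0.005, 0, 0],
    [0.01, 0, 0],
    [0.015, 0, 0],
    [0.02, 0, 0],
    [0.02, 0, 0]
  ],
  "grip": [1, 1, 1, 1, 1]
}}

```text
time_s: 15.15
position: [0.4936, 0.1625, 0.18]
tcp_rot: [[-0.39, 0.259, 0.884], [-0.921, -0.108, -0.375], [-0.002, -0.96, 0.281]]
force: [2.9, -0.7, 1.8]
opening: 0.088
```

```bash
python3 - <<'E'
from rel import *
rel()
E
```

```text
t 15.15 edge in seat mm [ 0.3 -0.9  2.4] tilt 16.3 F seat [-3.3 -0.5  0.8] M [-0.02  1.22 -0.04]
```

>>> {"api": "arm_command", "payload": {
  "translation": [
    [0, 0, -0.008],
    [0, 0, -0.017],
    [0, 0, -0.025],
    [0, 0, -0.025],
    [0, 0, -0.025]
  ],
  "rotation": [
    [0.005, 0, 0],
    [0.01, 0, 0],
    [0.015, 0, 0],
    [0.015, 0, 0],
    [0.015, 0, 0]
  ],
  "grip": [1, 1, 1, 1, 1]
}}

```text
time_s: 15.65
position: [0.4917, 0.1632, 0.1793]
tcp_rot: [[-0.39, 0.272, 0.88], [-0.921, -0.114, -0.373], [-0.002, -0.955, 0.295]]
force: [4.1, -0.7, 2.1]
opening: 0.09
```

```bash
python3 - <<'E'
from rel import *
rel()
E
```

```text
t 15.65 edge in seat mm [ 0.5 -0.8  2.3] tilt 17.16 F seat [-4.5 -0.9  0.8] M [-0.21  1.43  0.06]
```

>>> {"api": "arm_command", "payload": {
  "translation": [
    [0, 0, -0.008],
    [0, 0, -0.017],
    [0, 0, -0.025],
    [0, 0, -0.028],
    [0, 0, -0.028]
  ],
  "rotation": [
    [0.005, 0, 0],
    [0.01, 0, 0],
    [0.015, 0, 0],
    [0.017, 0, 0],
    [0.017, 0, 0]
  ],
  "grip": [1, 1, 1, 1, 1]
}}

```text
time_s: 16.15
position: [0.4909, 0.1635, 0.1791]
tcp_rot: [[-0.39, 0.29, 0.874], [-0.921, -0.121, -0.371], [-0.002, -0.949, 0.314]]
force: [7.9, -4.8, 3.2]
opening: 0.092
```

```bash
python3 - <<'E'
from rel import *
rel()
E
```

```text
t 16.15 edge in seat mm [-1.1 -0.8  2.3] tilt 18.29 F seat [-9.7  1.3  0.3] M [0.13 1.63 0.03]
```

>>> {"api": "arm_command", "payload": {
  "translation": [
    [0, 0, -0.008],
    [0, 0, -0.017],
    [0, 0, -0.025],
    [0, 0, -0.028],
    [0, 0, -0.028]
  ],
  "rotation": [
    [0.005, 0, 0],
    [0.01, 0, 0],
    [0.015, 0, 0],
    [0.017, 0, 0],
    [0.017, 0, 0]
  ],
  "grip": [1, 1, 1, 1, 1]
}}

```text
time_s: 16.65
position: [0.4903, 0.1639, 0.1789]
tcp_rot: [[-0.39, 0.307, 0.868], [-0.921, -0.128, -0.368], [-0.002, -0.943, 0.333]]
force: [10.9, -6.8, 1.4]
opening: 0.09
```

```bash
python3 - <<'E'
from rel import *
rel()
E
```

```text
t 16.65 edge in seat mm [-3.  -0.9  2.4] tilt 19.44 F seat [-12.6   2.   -2.4] M [0.48 2.38 0.05]
```

Top contact felt near 17.5°: Fx jumped and the TCP stopped moving. The last step over-tilted the tool. I'll rotate back about the TCP in small steps and read the force and moment to find the flush angle.

>>> {"api": "arm_command", "payload": {
  "translation": [
    [0, 0, 0],
    [0, 0, 0],
    [0, 0, 0],
    [0, 0, 0]
  ],
  "rotation": [
    [-0.005, 0, 0],
    [-0.012, 0, 0],
    [-0.012, 0, 0],
    [-0.012, 0, 0]
  ],
  "grip": [1, 1, 1, 1]
}}

```text
time_s: 17.05
position: [0.4906, 0.1637, 0.179]
tcp_rot: [[-0.39, 0.297, 0.872], [-0.921, -0.124, -0.37], [-0.002, -0.947, 0.321]]
force: [11.6, -8.4, 1.5]
opening: 0.091
```

```bash
python3 - <<'E'
from rel import *
rel()
E
```

```text
t 17.05 edge in seat mm [-1.8 -0.9  2.3] tilt 18.75 F seat [-13.8   3.2  -2.6] M [0.53 2.47 0.05]
```

>>> {"api": "arm_command", "payload": {
  "translation": [
    [0, 0, 0],
    [0, 0, 0],
    [0, 0, 0],
    [0, 0, 0]
  ],
  "rotation": [
    [-0.005, 0, 0],
    [-0.01, 0, 0],
    [-0.01, 0, 0],
    [-0.01, 0, 0]
  ],
  "grip": [1, 1, 1, 1]
}}

```text
time_s: 17.45
position: [0.4909, 0.1636, 0.1791]
tcp_rot: [[-0.39, 0.288, 0.875], [-0.921, -0.12, -0.371], [-0.002, -0.95, 0.312]]
force: [11.9, -8.6, 1.9]
opening: 0.089
```

```bash
python3 - <<'E'
from rel import *
rel()
E
```

```text
t 17.45 edge in seat mm [-0.9 -0.9  2.3] tilt 18.18 F seat [-14.3   3.2  -2.4] M [0.6  2.61 0.04]
```

>>> {"api": "arm_command", "payload": {
  "translation": [
    [0, 0, 0],
    [0, 0, 0],
    [0, 0, 0],
    [0, 0, 0]
  ],
  "rotation": [
    [-0.005, 0, 0],
    [-0.01, 0, 0],
    [-0.01, 0, 0],
    [-0.01, 0, 0]
  ],
  "grip": [1, 1, 1, 1]
}}

```text
time_s: 17.85
position: [0.4912, 0.1635, 0.1791]
tcp_rot: [[-0.389, 0.28, 0.878], [-0.921, -0.116, -0.372], [-0.002, -0.953, 0.303]]
force: [12.5, -8.9, 1.4]
opening: 0.089
```

```bash
python3 - <<'E'
from rel import *
rel(); s=bot.read_state(); print(s['moment'])
c=cap('wrist')['image'];o=cv2.resize(c[90:290,200:440],(480,400),interpolation=cv2.INTER_CUBIC)
d=cap('scene')['image'];cv2.imwrite('pics/ov3.png',np.hstack([o,cv2.resize(d[210:310,425:505],(320,400),interpolation=cv2.INTER_CUBIC)]))
E
```

```text
t 17.85 edge in seat mm [ 0.1 -0.9  2.2] tilt 17.62 F seat [-14.7   3.4  -3.1] M [0.72 2.83 0.1 ]
[-1.76697731 -2.3216444  -0.11788417]
```

View pics/ov3.png

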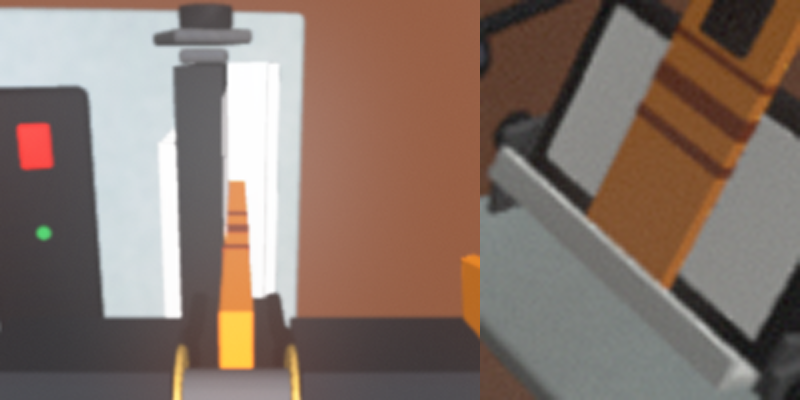

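The wrist crop shows the strip lying along the panel's front edge, with its foot in the inner corner of the slot (crop column 227). The load lever of about 0.195 m puts the load at the screen's top edge. I'll ease the push and rotate back slightly to spread it.

>>> {"api": "arm_command", "payload": {
  "translation": [
    [0, 0, 0.01],
    [0, 0, 0.02],
    [0, 0, 0.02],
    [0, 0, 0.02]
  ],
  "rotation": [
    [-0.005, 0, 0],
    [-0.01, 0, 0],
    [-0.01, 0, 0],
    [-0.01, 0, 0]
  ],
  "grip": [1, 1, 1, 1]
}}

```text
time_s: 18.35
position: [0.4913, 0.1636, 0.1792]
tcp_rot: [[-0.39, 0.269, 0.881], [-0.921, -0.111, -0.373], [-0.002, -0.957, 0.291]]
force: [8.2, -4.8, 1.9]
opening: 0.095
```

```bash
python3 - <<'E'
from rel import *
rel()
E
```

```text
t 18.35 edge in seat mm [ 1.6 -1.1  2.3] tilt 16.92 F seat [-9.5  1.2 -1. ] M [0.35 2.56 0.05]
```

>>> {"api": "arm_command", "payload": {
  "translation": [
    [0, 0, 0],
    [0, 0, 0],
    [0, 0, 0],
    [0, 0, 0]
  ],
  "rotation": [
    [-0.004, 0, 0],
    [-0.008, 0, 0],
    [-0.008, 0, 0],
    [-0.008, 0, 0]
  ],
  "grip": [1, 1, 1, 1]
}}

```text
time_s: 18.75
position: [0.4913, 0.1636, 0.1792]
tcp_rot: [[-0.39, 0.262, 0.883], [-0.921, -0.108, -0.374], [-0.003, -0.959, 0.283]]
force: [7.6, -5.3, 2.1]
opening: 0.097
```

```bash
python3 - <<'E'
from rel import *
rel()
E
```

```text
t 18.75 edge in seat mm [ 2.6 -1.2  2.3] tilt 16.44 F seat [-9.2  1.9 -0.7] M [0.37 2.61 0.03]
```

>>> {"api": "arm_command", "payload": {
  "translation": [
    [0, 0, 0],
    [0, 0, 0],
    [0, 0, 0],
    [0, 0, 0],
    [0, 0, 0]
  ],
  "rotation": [
    [0.005, 0, 0],
    [0.01, 0, 0],
    [0.01, 0, 0],
    [0.01, 0, 0],
    [0.01, 0, 0]
  ],
  "grip": [1, 1, 1, 1, 1]
}}

```text
time_s: 19.25
position: [0.4913, 0.1636, 0.1791]
tcp_rot: [[-0.389, 0.271, 0.88], [-0.921, -0.112, -0.373], [-0.002, -0.956, 0.293]]
force: [8.3, -5.8, 1.4]
opening: 0.092
```

```bash
python3 - <<'E'
from rel import *
from fit import proj
rel(); b=cv2.imread('pics/s3.png')
c=cap('wrist')['image'];rel()
d=cap('scene');i=d['image'];s=cap('side')['image']
f=lambda m,x,y,w,h,W,H:cv2.resize(m[y:y+h,x:x+w],(W,H),interpolation=cv2.INTER_CUBIC)
cv2.imwrite('pics/fin.png',np.vstack([np.hstack([f(c,200,90,240,150,480,300),f(s,300,90,80,75,320,300)]),np.hstack([f(b,420,190,130,97,400,300),f(i,420,190,130,97,400,300)])]))
E
```

```text
t 19.25 edge in seat mm [ 1.3 -1.1  2.2] tilt 17.04 F seat [-9.9  2.1 -1.6] M [0.33 2.49 0.02]
t 19.3 edge in seat mm [ 1.3 -1.1  2.2] tilt 17.03 F seat [-10.7   1.1  -2.2] M [0.37 2.49 0.03]
```

View pics/fin.png

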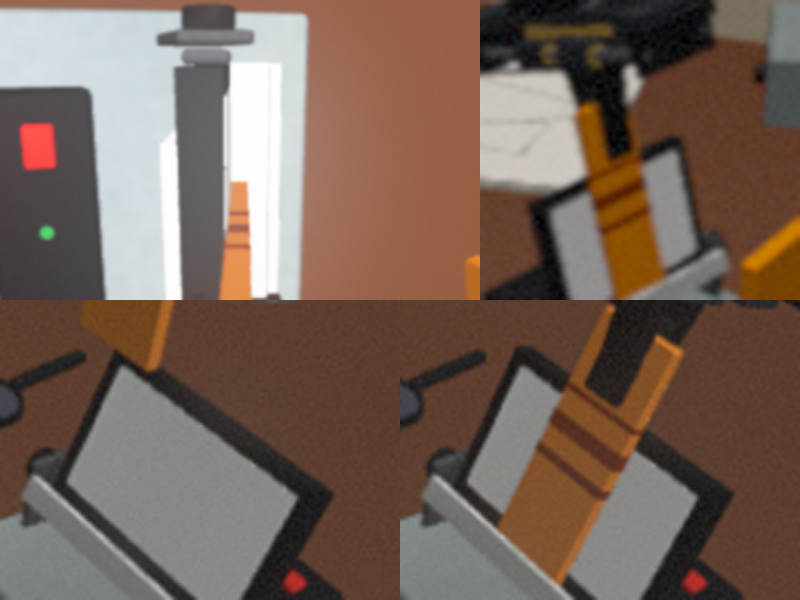

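```bash
python3 - <<'E'
from rel import *
rel(); print(bot.hand_in()); rel()
E
```

```text
t 19.4 edge in seat mm [ 1.3 -1.1  2.2] tilt 17.03 F seat [-9.9  1.5 -1.9] M [ 0.34  2.52 -0.05]
the job is handed in; nothing more can be done
None
the job is handed in; nothing more can be done
```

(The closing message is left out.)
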